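# Heft the sample tins and hold up the fullest

### The job

Three closed sample tins that look alike stand on the rubber mat; the fullest, which is the heaviest, is analysed first. Heft them one after another from your left to your right: lift each tin clear of the mat straight above its place, feel its weight for a moment and stand it back in its place. Then hold the heaviest one up, upright and still, at least 15 cm above the bench, and finish while holding it there, with the other two standing in their places and everything else on the bench left alone (if the heaviest is the last one hefted, you need not put it back first).

Things in the scene. Friction and masses are not known exactly. Their poses are not given: they have to be found in the camera images.
- mat: black rubber mat fixed to the bench, 150 x 400 x 4 mm, with three white rings in a row along its length. Origin: centre of its underside, on the bench; y runs along the row towards the robot's left end, z up
- place_left (a point): centre of the left printed ring (84 mm across) on the mat's upper face, 4 mm above the bench; left and right as the robot sees them (left = the mat's +y end). Neighbouring places are 130 mm apart
- place_middle (a point): centre of the middle printed ring (84 mm across) on the mat's upper face, 4 mm above the bench; left and right as the robot sees them (left = the mat's +y end). Neighbouring places are 130 mm apart
- place_right (a point): centre of the right printed ring (84 mm across) on the mat's upper face, 4 mm above the bench; left and right as the robot sees them (left = the mat's +y end). Neighbouring places are 130 mm apart
- tin_a: one of three look-alike closed sample tins: upright plain metal cylinder, 58 mm across (lid bead 60 mm), 105 mm high, lid fixed on. Weighs 0.2 to 0.6 kg; the heaviest is at least 0.13 kg heavier than either other one, and neither name nor place tells which it is. Centred within about 8 mm on one of the mat's rings. Origin: centre of its underside; z up along its axis
- tin_b: one of three look-alike closed sample tins: upright plain metal cylinder, 58 mm across (lid bead 60 mm), 105 mm high, lid fixed on. Weighs 0.2 to 0.6 kg; the heaviest is at least 0.13 kg heavier than either other one, and neither name nor place tells which it is. Centred within about 8 mm on one of the mat's rings. Origin: centre of its underside; z up along its axis
- tin_c: one of three look-alike closed sample tins: upright plain metal cylinder, 58 mm across (lid bead 60 mm), 105 mm high, lid fixed on. Weighs 0.2 to 0.6 kg; the heaviest is at least 0.13 kg heavier than either other one, and neither name nor place tells which it is. Centred within about 8 mm on one of the mat's rings. Origin: centre of its underside; z up along its axis
- tape_roll: bystander: white roll of tape lying flat, 100 mm across, 48 mm high. Origin: centre of its underside
- wash_bottle: bystander: white plastic wash bottle with a red cap, 64 mm across, 160 mm high. Origin: centre of its underside
- beaker: bystander: small glass beaker, 70 mm across, 85 mm high. Origin: centre of its underside
- spatula: bystander: spatula lying flat on the bench, 200 mm long. Origin: its middle, on the underside; x runs from the wooden handle to the 65 mm wide blade
There are look-alikes about, which are no part of the job. What is shaped like the tin_c but pink is not meant.

How it is judged:
By the outcome, as a careful person would: the job done as asked, in the order asked, and still so for the second after the job is handed in, while the arm keeps its last pose, push and grip.
It also fails if it takes over 58 s, if anything falls off the work surface, if the arm or the gripper's body presses on something with over 40 N, if the wrist force passes 120 N, or if a joint passes its speed limit or range.

### The arm

A 7-joint arm with a two-finger parallel gripper is mounted at the origin on the work surface. World frame = base frame: x ahead of the robot, y to its left, z up, the work surface at z = 0. Lengths are in mm, angles in rad, forces in N, time in s.
With the tool pointing down it reaches from about 400 to 875 mm from the base axis. Payload 4.4 kg.
Tool frame: the origin (TCP) lies at the very end of the fingers, on their centre line; the grasp point (between the pads) lies 19 mm behind it; z points along the fingers, x is the direction in which the jaws open and shut, and the axes are right-handed (so a half turn about z gives the same grasp; the last joint's range is limited). The gripper opens to 85 mm and grips with 20 to 120 N. Pads are 22 mm wide; open, the fingers measure 114 mm over their backs; the gripper's body (76 mm by 85 mm) begins 54 mm behind the grasp point. The pads swing forward as they close: fully open they stand 13 mm farther back than shut.
Start: joints at [-1.336, 0.628, 0.038, 1.517, -0.027, 0.996, -0.02], TCP at [192.561, 620.837, 231.313] pointing down, gripper open.
Joint ranges: [-3.06, 3.06], [-0.37, 2.12], [-1.25, 1.32], [0.18, 2.47], [-1.1, 4.24], [0.23, 1.98], [-2.94, 2.94]. Speed limits (rad/s): [2.57, 2.57, 3.14, 3.14, 3.14, 3.14, 3.14].

### API

Orientations are given as [roll, pitch, yaw] about the fixed x, y, z axes, in that order (R = Rz(yaw) Ry(pitch) Rx(roll)).
In Python, from cell import * gives the robot as it stands. The module is installed in compiled form; this text tells all that it offers.
- The arm moves only by the tool play_rows, never from a script. Its argument "targets" is a list of rows, each an object with "slide": the shift along the tool's x, y, z in mm, a list of three; "turn": the turn, a rotation vector about the tool's x, y, z in degrees, a list of three; "hand": the finger opening in mm, from 0 to 85.4. A call has 1 to 5 rows; each row shifts and turns the commanded pose from where the row before left it, along the tool's axes as they then stand; what a row does not reach is not made up. A row lasts 1/8 s, in which the tool goes at most 62.5 mm and 10.7 degrees, less where a joint would pass 70% of its speed; a pose out of reach is approached as far as the arm can. A call is refused whole if a number of a shift passes 62.5 or a number of a turn 10.7, either way. A call with a gripper value outside its range is refused whole. The fingers move at their own pace and stop on an object; the grip force is fixed at half the most. Time passes only in rows, so rows that do not move let the fingers close. It gives the time, the measured TCP pose, the force and the opening at its end, in the units of the state.
- read_state(): the state, without advancing time (a new reading comes with each control period).
- get_image(name): name is "side" or "top" or "wrist"; returns (picture, depth): 420x560x3 uint8, blue, green, red; 420x560 float32, mm along the optical axis (not along the pixel's ray), 0 where there is no reading.
- calibration(name): a dict with "K" (3x3 intrinsics, pixels), "D" ([k1, k2, p1, p2, k3] as OpenCV has them; the pictures are not rectified), "R" (3x3) and "t" (3): a world point X has camera coordinates R X + t. Camera axes: x right, y down, z forward; pixel columns grow to the right and rows downward; lengths in mm; the calibration is good to about 2 mm. A picture is of the moment at which its call begins: read the wrist's pose just before it. calibration takes no time and is no camera call; for the wrist camera it gives the pose at the moment of the call.
- finish_job(): hands the job in, once; it reports no verdict.
The state is a dict: "clock": time; "qpos": joint angles; "qd": joint speeds; "tau": joint torques, N m; "eef_pos": TCP position; "tool_rot": TCP orientation; "force": force on the tool from outside, world axes, zero at the start; "torque": the same for the moment, N m; "width": finger opening in mm.
Only numpy, scipy, OpenCV 4.12 (cv2) and the standard library are available. Lean on these libraries where they do the work, as an engineer would, in place of code of your own. Each camera call takes 0.05 s, during which the arm holds its last target.

## Working session

There is one attempt and no reset: what is moved stays moved. The work goes in short steps, Python scripts to look and compute and a tool call to move; the robot and the scene stay as the last step left them, time stands still between calls to the robot, and variables do not carry over. Pictures are saved under pics/ and viewed, and the job is handed in when it is done.

Besides the shell and the picture viewer there is one more tool, called after "Emit:" as a command line: name --argument value ..., lists and objects as JSON in quotes. play_rows: Moves the arm, as the interface text tells. Its arguments: {"type":"object","properties":{"targets":{"type":"array"}},"required":["targets"]}

```bash
mkdir -p pics; python3 - <<'E'
from cell import *
import cv2,numpy as np
s=read_state();print({k:np.round(v,3).tolist() for k,v in s.items()})
for n in("top","side"):
    im,d=get_image(n);cv2.imwrite(f"pics/{n}0.png",im);np.save(f"pics/{n}0.npy",d)
    c=calibration(n);print(n,{k:np.round(v,3).tolist() for k,v in c.items()})
E
```

```text
{'clock': 0.0, 'qpos': [-1.336, 0.629, 0.038, 1.518, -0.027, 0.996, -0.02], 'qd': [0.0, -0.001, 0.002, 0.0, -0.001, 0.0, 0.002], 'tau': [0.001, -56.34, 1.227, -19.344, 0.011, 0.011, 0.0], 'eef_pos': [192.392, 620.205, 230.374], 'tool_rot': [3.142, 0.002, 1.27], 'force': [-0.913, 0.148, 0.157], 'torque': [0.007, -0.001, 0.019], 'width': 85.075}
top {'K': [[436.579, 0.0, 278.056], [0.0, 436.579, 209.16], [0.0, 0.0, 1.0]], 'D': [-0.097, 0.0, 0.0, 0.0, 0.0], 'R': [[0.004, -1.0, -0.006], [-0.994, -0.003, -0.111], [0.111, 0.006, -0.994]], 't': [16.349, 543.466, 1430.262]}
side {'K': [[384.108, 0.0, 277.46], [0.0, 384.108, 204.677], [0.0, 0.0, 1.0]], 'D': [-0.096, 0.0, 0.0, 0.0, 0.0], 'R': [[0.794, -0.607, -0.02], [-0.424, -0.53, -0.735], [0.435, 0.592, -0.678]], 't': [-429.239, 267.093, 958.36]}
```

View pics/top0.png

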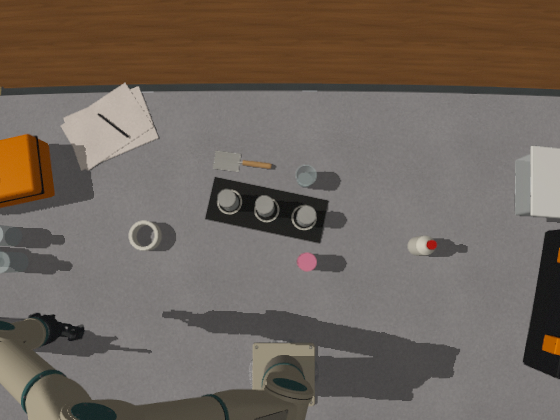

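View pics/side0.png

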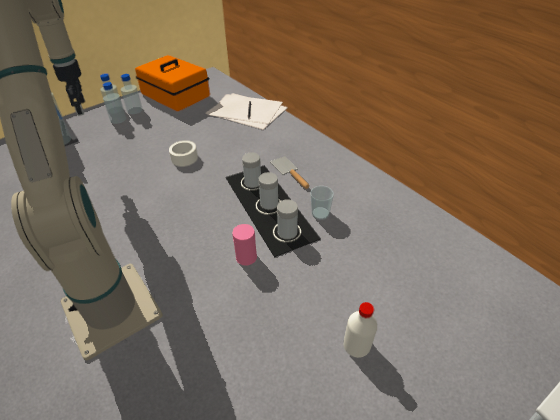

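Top view: mat at about (267,210) with three grey tins at (229,200), (266,208) and (306,217). The pink look-alike is at (307,262), the beaker at (306,176), and the spatula at (242,161). Next I measure these.

```bash
cat > h.py <<'E'
from cell import *
import cv2,numpy as np
def world(d,c,uv=None):
    if uv is None:
        v,u=np.mgrid[:420,:560]; uv=np.stack([u,v],-1).reshape(-1,2); z=d.reshape(-1)
    p=cv2.undistortPoints(uv.reshape(-1,1,2).astype(np.float64),c["K"],np.array(c["D"],float)).reshape(-1,2)
    P=np.c_[p*z[:,None],z]
    return ((P-np.array(c["t"]))@np.array(c["R"]))
def project(X,c):
    return cv2.projectPoints(np.float64(X).reshape(-1,1,3),cv2.Rodrigues(np.array(c["R"],float))[0],np.float64(c["t"]),c["K"],np.array(c["D"],float))[0].reshape(-1,2)
E
python3 - <<'E'
from h import *
c={k:np.array(v,float) for k,v in calibration("top").items()}
im=cv2.imread("pics/top0.png");d=np.load("pics/top0.npy")
W=world(d,c).reshape(420,560,3)
roi=np.zeros((420,560),bool);roi[140:300,120:460]=1
m=((W[...,2]>30)&roi&(d>0)).astype(np.uint8)
n,l,st,ce=cv2.connectedComponentsWithStats(m)
for i in range(1,n):
    if st[i,4]<30: continue
    P=W[l==i];zt=np.percentile(P[:,2],90);T=P[P[:,2]>zt-8]
    (cx,cy),r=cv2.minEnclosingCircle(T[:,:2].astype(np.float32))
    print(ce[i].round(),len(T),"ztop",zt.round(1),"mean",T.mean(0).round(1),"circ",round(cx,1),round(cy,1),round(r,1))
# mat
g=im.max(2);mm=((g<45)&roi&(abs(W[...,2])<20)).astype(np.uint8)
mm=cv2.morphologyEx(mm,cv2.MORPH_OPEN,np.ones((3,3)))
n,l,st,ce=cv2.connectedComponentsWithStats(mm);i=1+st[1:,4].argmax()
r=cv2.minAreaRect(W[l==i][:,:2].astype(np.float32));print("mat",r)
print("bench z",np.median(W[250:300,150:250,2]),"mat z",np.median(W[l==i][:,2]))
# rings
wm=((im.min(2)>150)&roi&(abs(W[...,2])<15)).astype(np.uint8);wm[:180]=0;wm[245:]=0;wm[:,:205]=0;wm[:,330:]=0
n,l,st,ce=cv2.connectedComponentsWithStats(wm)
for i in range(1,n):
    if st[i,4]>8:
        P=W[l==i][:,:2]; A=np.c_[2*P,np.ones(len(P))];s=np.linalg.lstsq(A,(P**2).sum(1),rcond=None)[0]
        print("ring",st[i,4],s[:2].round(1),np.sqrt(s[2]+s[0]**2+s[1]**2).round(1))
cv2.imwrite("pics/zoom.png",cv2.resize(im[140:280,200:340],(700,700),interpolation=cv2.INTER_CUBIC)[:600])
E
```

```text
[306. 173.] 65 ztop 86.8 mean [651.9 -74.   85.2] circ 649.4 -73.1 34.8
[228. 199.] 244 ztop 112.7 mean [569.  182.1 109.7] circ 569.3 182.1 29.0
[265. 206.] 252 ztop 112.3 mean [549.2  61.  109.3] circ 550.2 61.9 29.4
[307. 216.] 244 ztop 113.5 mean [516.7 -73.4 109.9] circ 517.0 -73.6 29.2
[143. 235.] 284 ztop 51.4 mean [452.9 466.8  48.5] circ 453.7 466.4 51.6
[422. 245.] 72 ztop 159.3 mean [ 422.7 -450.6  160.2] circ 422.4 -451.5 14.0
[307. 262.] 240 ztop 108.7 mean [368.8 -73.  105.8] circ 368.6 -74.4 29.0
mat ((546.4969482421875, 58.42369079589844), (397.4957580566406, 146.61854553222656), 78.35223388671875)
bench z 0.42969145904322215 mat z 4.235775849073105
```

View pics/zoom.png

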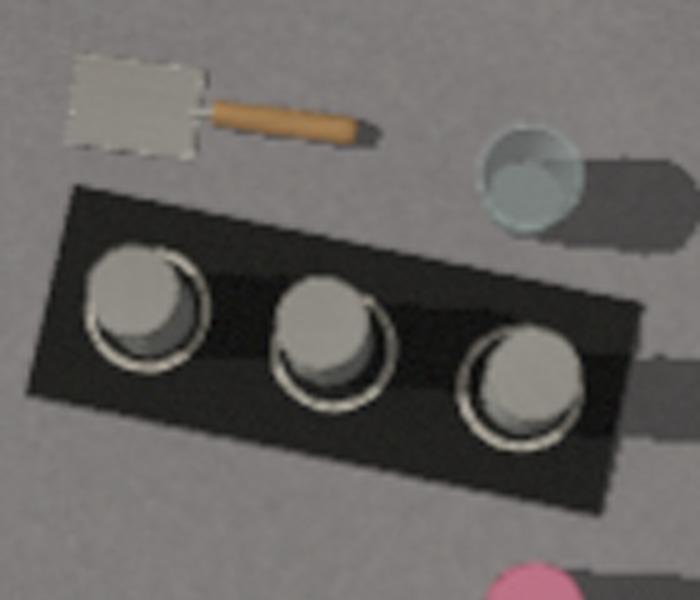

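Mat centre is about (546.5, 58.4) with its row axis at 78.4°. The tins are at (569,182), (550,61.5) and (517,-73.5), with tops at 109 and r=29, which agrees with the nominal sizes and puts each within 8 mm of its ring. The tool yaw of 1.27 rad already lines the jaws up with the row, so I move above the left tin.

Emit:
play_rows --targets '[{"slide": [-31,49,0],"turn": [0,0,0],"hand": 85},{"slide": [-31,49,0],"turn": [0,0,0],"hand": 85},{"slide": [-31,49,0],"turn": [0,0,0],"hand": 85},{"slide": [-31,49,0],"turn": [0,0,0],"hand": 85},{"slide": [-31,49,0],"turn": [0,0,0],"hand": 85}]'

```text
clock: 0.72
eef_pos: [381.5, 398.5, 231.1]
tool_rot: [-3.141, 0.0, 1.27]
force: [0.5, 0.6, 0.3]
width: 85.2
```

Emit:
play_rows --targets '[{"slide": [-31,49,0],"turn": [0,0,0],"hand": 85},{"slide": [-31,49,0],"turn": [0,0,0],"hand": 85},{"slide": [-31,49,0],"turn": [0,0,0],"hand": 85},{"slide": [-31,49,0],"turn": [0,0,0],"hand": 85},{"slide": [0,0,0],"turn": [0,0,0],"hand": 85}]'

```text
clock: 1.35
eef_pos: [534.4, 217.4, 231.0]
tool_rot: [3.139, 0.003, 1.26]
force: [-1.0, 0.5, -0.1]
width: 85.0
```

```bash
cat >> h.py <<'E'
from scipy.spatial.transform import Rotation as Ro
def togo(x,y,z,mat=np.deg2rad(78.35)):
    s=read_state();R=Ro.from_euler('xyz',s["tool_rot"])
    print("t",round(s["clock"],2),"pos",np.round(s["eef_pos"],1),"rot",np.round(s["tool_rot"],4),"F",np.round(s["force"],2),"w",round(s["width"],1))
    print("slide",(R.inv().apply(np.array([x,y,z])-s["eef_pos"])).round(1))
    T=Ro.from_euler('xyz',[np.pi,0,mat]);print("turn deg (tool)",np.rad2deg((R.inv()*T).as_rotvec()).round(2))
E
python3 -c "
from h import *
togo(569.2,182.1,150)"
```

```text
t 1.35 pos [534.4 217.4 231. ] rot [3.1390e+00 2.8000e-03 1.2602e+00] F [-1.    0.46 -0.13] w 85.0
slide [-22.8  43.7  81.1]
turn deg (tool) [ 0.14  0.17 -6.15]
```

Emit:
play_rows --targets '[{"slide": [-22.8,43.7,0],"turn": [0,0,0],"hand": 85},{"slide": [0,0,20],"turn": [0,0,-6],"hand": 85},{"slide": [0,0,0],"turn": [0,0,0],"hand": 85},{"slide": [0,0,0],"turn": [0,0,0],"hand": 85}]'

```text
clock: 1.85
eef_pos: [565.4, 190.3, 211.5]
tool_rot: [-3.141, -0.001, 1.375]
force: [1.3, 0.5, 0.6]
width: 85.2
```

```bash
python3 - <<'E'
from h import *
togo(569.2,182.1,55)
c={k:np.array(v,float) for k,v in calibration("wrist").items()}
im,d=get_image("wrist")
cv2.imwrite("pics/wrist1.png",im)
W=world(d,c).reshape(420,560,3)
m=((W[...,2]>98)&(W[...,2]<118)&(d>0)).astype(np.uint8)
n,l,st,ce=cv2.connectedComponentsWithStats(m)
for i in range(1,n):
    if st[i,4]>300:
        P=W[l==i];(x,y),r=cv2.minEnclosingCircle(P[:,:2].astype(np.float32));print(st[i,:],P.mean(0).round(1),round(x,1),round(y,1),round(r,1))
E
```

```text
t 1.85 pos [565.4 190.3 211.5] rot [-3.1409e+00 -6.0000e-04  1.3749e+00] F [1.27 0.49 0.64] w 85.2
slide [ -7.4   5.4 156.5]
turn deg (tool) [-0.04 -0.03  0.43]
[ 238  179   79   77 4723] [570.8 183.8 107.8] 572.3 183.5 29.3
[  72  184   85   78 5067] [551.2  64.7 107.5] 552.7 62.7 30.0
```

View pics/wrist1.png

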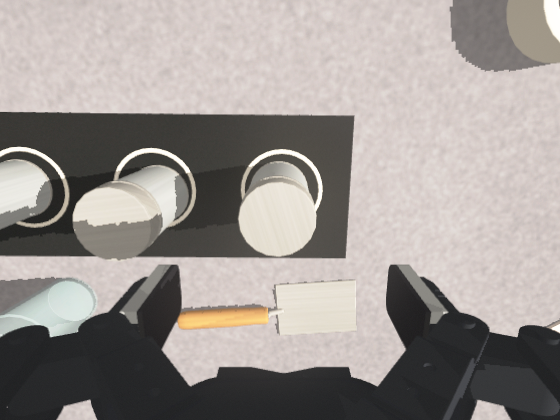

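The wrist view shows the left tin's top at (277,217), centred on the jaw line at column ~284. Fusing this with the top-camera fix gives about (570,183). Descending.

Emit:
play_rows --targets '[{"slide": [-6.6,6,20],"turn": [0,0,0],"hand": 85},{"slide": [0,0,40],"turn": [0,0,0],"hand": 85},{"slide": [0,0,36],"turn": [0,0,0],"hand": 85},{"slide": [0,0,30],"turn": [0,0,0],"hand": 85},{"slide": [0,0,0],"turn": [0,0,0],"hand": 85}]'

```text
clock: 2.52
eef_pos: [569.0, 181.7, 83.9]
tool_rot: [-3.138, 0.002, 1.375]
force: [0.2, 0.9, -0.2]
width: 85.0
```

```bash
python3 -c "
from h import *
togo(570,182.7,55)"
```

```text
t 2.52 pos [569.  181.7  83.9] rot [-3.1381e+00  1.8000e-03  1.3752e+00] F [ 0.25  0.95 -0.16] w 85.0
slide [ 1.2  0.9 28.9]
turn deg (tool) [-0.2   0.11  0.44]
```

Emit:
play_rows --targets '[{"slide": [1,1,18],"turn": [0,0,0],"hand": 85},{"slide": [0,0,10],"turn": [0,0,0],"hand": 85},{"slide": [0,0,0],"turn": [0,0,0],"hand": 85},{"slide": [0,0,0],"turn": [0,0,0],"hand": 40},{"slide": [0,0,0],"turn": [0,0,0],"hand": 40}]'

```text
clock: 3.15
eef_pos: [572.6, 182.7, 58.4]
tool_rot: [3.14, -0.001, 1.375]
force: [0.0, 0.6, 3.3]
width: 57.6
```

Emit:
play_rows --targets '[{"slide": [0,0,0],"turn": [0,0,0],"hand": 40},{"slide": [0,0,0],"turn": [0,0,0],"hand": 40}]'

```text
clock: 3.4
eef_pos: [572.5, 182.8, 58.4]
tool_rot: [3.14, -0.001, 1.375]
force: [-1.2, 0.6, 7.3]
width: 57.7
```

Emit:
play_rows --targets '[{"slide": [0,0,-10],"turn": [0,0,0],"hand": 40},{"slide": [0,0,-20],"turn": [0,0,0],"hand": 40},{"slide": [0,0,-20],"turn": [0,0,0],"hand": 40},{"slide": [0,0,0],"turn": [0,0,0],"hand": 40},{"slide": [0,0,0],"turn": [0,0,0],"hand": 40}]'

```text
clock: 4.03
eef_pos: [571.1, 181.7, 106.6]
tool_rot: [-3.14, 0.001, 1.375]
force: [-0.6, -0.0, -3.9]
width: 57.9
```

Emit:
play_rows --targets '[{"slide": [0,0,0],"turn": [0,0,0],"hand": 40},{"slide": [0,0,0],"turn": [0,0,0],"hand": 40},{"slide": [0,0,0],"turn": [0,0,0],"hand": 40}]'

```text
clock: 4.4
eef_pos: [571.6, 182.0, 106.9]
tool_rot: [-3.141, 0.0, 1.375]
force: [0.3, -0.2, -3.0]
width: 57.7
```

Emit:
play_rows --targets '[{"slide": [0,0,0],"turn": [0,0,0],"hand": 40},{"slide": [0,0,0],"turn": [0,0,0],"hand": 40}]'

```text
clock: 4.65
eef_pos: [571.8, 182.2, 107.3]
tool_rot: [-3.142, 0.0, 1.375]
force: [-0.4, 0.1, -3.7]
width: 57.9
```

```bash
python3 - <<'E'
from h import *
togo(570,182.7,58)
F=[]
for i in range(6):
    im,d=get_image("side");s=read_state();F.append(np.r_[s["force"],s["tau"][[1,3]],s["eef_pos"][2]])
F=np.array(F);print(F.round(2));print(F.mean(0).round(2))
cv2.imwrite("pics/side1.png",im)
E
```

```text
t 4.65 pos [571.8 182.2 107.3] rot [-3.1416  0.      1.3748] F [-0.43  0.1  -3.65] w 57.9
slide [ 0.2 -1.9 49.3]
turn deg (tool) [-0.    0.    0.42]
[[ 5.6000e-01  3.8000e-01 -2.7100e+00 -5.7180e+01 -1.4880e+01  1.0729e+02]
 [-5.1000e-01 -4.3000e-01 -3.0900e+00 -5.7190e+01 -1.4890e+01  1.0731e+02]
 [-8.2000e-01  7.0000e-02 -3.7400e+00 -5.7200e+01 -1.4890e+01  1.0732e+02]
 [ 1.0000e-02 -6.6000e-01 -3.7300e+00 -5.7200e+01 -1.4890e+01  1.0734e+02]
 [ 8.1000e-01 -3.2000e-01 -3.0200e+00 -5.7210e+01 -1.4890e+01  1.0734e+02]
 [-4.0000e-02 -6.4000e-01 -3.3400e+00 -5.7210e+01 -1.4890e+01  1.0731e+02]]
[  0.    -0.26  -3.27 -57.2  -14.89 107.32]
```

View pics/side1.png

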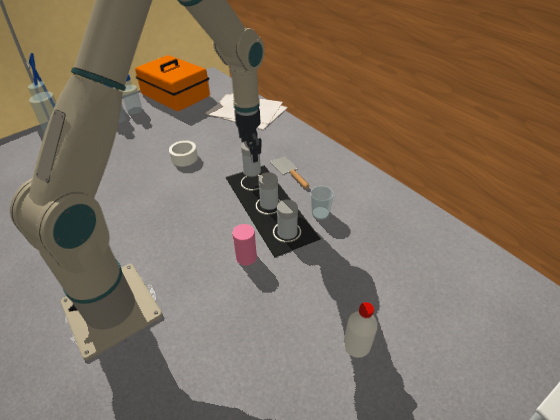

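The left tin is lifted 49 mm, visible at about (250,160) in the side view, and the force reads about -3.3 N (~0.34 kg). Setting it down.

Emit:
play_rows --targets '[{"slide": [0,0,20],"turn": [0,0,0],"hand": 40},{"slide": [0,0,18],"turn": [0,0,0],"hand": 40},{"slide": [0,0,7],"turn": [0,0,0],"hand": 40},{"slide": [0,0,3],"turn": [0,0,0],"hand": 40},{"slide": [0,0,1],"turn": [0,0,0],"hand": 40}]'

```text
clock: 5.58
eef_pos: [572.1, 182.1, 58.4]
tool_rot: [3.141, -0.0, 1.375]
force: [0.5, -0.3, -1.4]
width: 57.5
```

Emit:
play_rows --targets '[{"slide": [0,0,0],"turn": [0,0,0],"hand": 40},{"slide": [0,0,0],"turn": [0,0,0],"hand": 40}]'

```text
clock: 5.82
eef_pos: [572.1, 182.2, 58.7]
tool_rot: [3.141, -0.0, 1.375]
force: [-0.3, -0.2, -3.2]
width: 57.9
```

Emit:
play_rows --targets '[{"slide": [0,0,1],"turn": [0,0,0],"hand": 40},{"slide": [0,0,1],"turn": [0,0,0],"hand": 40},{"slide": [0,0,0],"turn": [0,0,0],"hand": 40},{"slide": [0,0,0],"turn": [0,0,0],"hand": 40}]'

```text
clock: 6.32
eef_pos: [572.4, 182.3, 58.3]
tool_rot: [3.14, -0.001, 1.375]
force: [-1.9, -0.6, 11.2]
width: 57.7
```

Contact is firm (+11 N). I back off 0.8 mm, release and rise.

Emit:
play_rows --targets '[{"slide": [0,0,-0.8],"turn": [0,0,0],"hand": 40},{"slide": [0,0,0],"turn": [0,0,0],"hand": 70},{"slide": [0,0,0],"turn": [0,0,0],"hand": 85},{"slide": [0,0,0],"turn": [0,0,0],"hand": 85},{"slide": [0,0,-10],"turn": [0,0,0],"hand": 85}]'

```text
clock: 6.95
eef_pos: [571.2, 181.9, 66.6]
tool_rot: [-3.14, 0.001, 1.375]
force: [-0.5, -0.0, 0.2]
width: 84.7
```

Emit:
play_rows --targets '[{"slide": [0,0,-30],"turn": [0,0,0],"hand": 85},{"slide": [0,0,-50],"turn": [0,0,0],"hand": 85},{"slide": [0,0,-30],"turn": [0,0,0],"hand": 85},{"slide": [-61,0,0],"turn": [0,0,0],"hand": 85},{"slide": [-61,0,0],"turn": [0,0,0],"hand": 85}]'

```text
clock: 7.58
eef_pos: [548.3, 61.7, 178.3]
tool_rot: [3.139, -0.001, 1.377]
force: [0.6, -1.3, 0.7]
width: 85.2
```

Emit:
play_rows --targets '[{"slide": [0,0,0],"turn": [0,0,0],"hand": 85},{"slide": [0,0,0],"turn": [0,0,0],"hand": 85}]'

```text
clock: 7.82
eef_pos: [548.5, 62.8, 177.8]
tool_rot: [3.141, -0.001, 1.374]
force: [0.5, 1.0, -1.2]
width: 85.0
```

```bash
cat > w.py <<'E'
from h import *
def tins(name,save):
    c={k:np.array(v,float) for k,v in calibration(name).items()}
    im,d=get_image(name);cv2.imwrite(f"pics/{save}.png",im)
    W=world(d,c).reshape(420,560,3)
    m=((W[...,2]>98)&(W[...,2]<122)&(d>0)).astype(np.uint8)
    n,l,st,ce=cv2.connectedComponentsWithStats(m)
    for i in range(1,n):
        if st[i,4]>100:
            P=W[l==i];(x,y),r=cv2.minEnclosingCircle(P[:,:2].astype(np.float32));print(name,st[i,:],P.mean(0).round(1),round(x,1),round(y,1),round(r,1))
E
python3 - <<'E'
from w import *
togo(551,62.5,58); s=read_state()
tins("wrist","wrist2"); tins("top","top2")
E
```

```text
t 7.83 pos [548.5  62.8 177.8] rot [ 3.1407e+00 -1.1000e-03  1.3741e+00] F [ 0.54  0.96 -1.25] w 85.0
slide [1.000e-01 2.500e+00 1.198e+02]
turn deg (tool) [ 0.05 -0.06  0.38]
wrist [  0   0  27  21 366] [397.8 -62.3 102.1] 398.0 -63.1 10.0
wrist [  21  173  101   90 6940] [518.8 -69.5 107.4] 520.1 -71.9 29.8
wrist [ 424  175   99   91 6836] [570.5 180.9 107.7] 572.6 182.3 30.0
wrist [ 241  181   89   89 6187] [550.7  62.8 107.8] 552.3 62.6 29.2
top [  0   0  70   6 180] [1282.9  923.2  108. ] 1283.3 898.0 132.4
top [492   0  68   6 196] [1283.4 -883.2  107.6] 1282.5 -863.9 128.8
top [  0 135  43  67 285] [653.4 837.6 109. ] 670.6 894.6 123.4
top [218 190  19  18 268] [568.7 180.9 109. ] 569.5 181.2 29.4
top [298 206  19  19 270] [516.6 -73.2 108.9] 517.3 -73.3 29.5
top [415 235  19  20 186] [ 422.5 -441.4  110.6] 423.4 -450.1 32.1
top [  0 252  12  21 192] [357.6 911.4 109.1] 357.1 925.1 33.8
top [299 253  17  19 257] [368.9 -73.5 105.2] 368.8 -75.0 29.3
top [544 261  16  76 340] [ 246.9 -867.3  110.3] 247.6 -867.2 123.3
top [  3 328  18  28 123] [106.5 864.5 110.6] 100.1 894.1 45.1
```

View pics/wrist2.png

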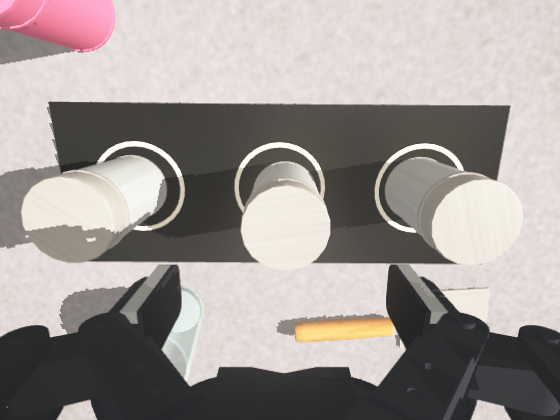

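The wrist view shows the left tin back upright in its ring at about (477,222). The middle tin's top is at (286,227), centred. Next, the middle tin.

Emit:
play_rows --targets '[{"slide": [0,2.5,30],"turn": [0,0,0],"hand": 85},{"slide": [0,0,40],"turn": [0,0,0],"hand": 85},{"slide": [0,0,32],"turn": [0,0,0],"hand": 85},{"slide": [0,0,17],"turn": [0,0,0],"hand": 85},{"slide": [0,0,0],"turn": [0,0,0],"hand": 85}]'

```text
clock: 8.55
eef_pos: [550.0, 62.8, 57.2]
tool_rot: [-3.14, 0.0, 1.376]
force: [-0.0, -0.5, 0.4]
width: 85.1
```

Emit:
play_rows --targets '[{"slide": [0,0,0],"turn": [0,0,0],"hand": 40},{"slide": [0,0,0],"turn": [0,0,0],"hand": 40},{"slide": [0,0,0],"turn": [0,0,0],"hand": 40},{"slide": [0,0,0],"turn": [0,0,0],"hand": 40}]'

```text
clock: 9.05
eef_pos: [551.8, 62.7, 59.8]
tool_rot: [3.139, -0.002, 1.375]
force: [-0.9, 3.8, 7.4]
width: 57.4
```

Emit:
play_rows --targets '[{"slide": [0,0,-10],"turn": [0,0,0],"hand": 40},{"slide": [0,0,-20],"turn": [0,0,0],"hand": 40},{"slide": [0,0,-20],"turn": [0,0,0],"hand": 40},{"slide": [0,0,0],"turn": [0,0,0],"hand": 40},{"slide": [0,0,0],"turn": [0,0,0],"hand": 40}]'

```text
clock: 9.68
eef_pos: [549.7, 61.7, 107.5]
tool_rot: [-3.14, 0.001, 1.375]
force: [-0.1, 0.2, -5.7]
width: 57.6
```

Emit:
play_rows --targets '[{"slide": [0,0,0],"turn": [0,0,0],"hand": 40},{"slide": [0,0,0],"turn": [0,0,0],"hand": 40},{"slide": [0,0,0],"turn": [0,0,0],"hand": 40},{"slide": [0,0,0],"turn": [0,0,0],"hand": 40},{"slide": [0,0,0],"turn": [0,0,0],"hand": 40}]'

```text
clock: 10.3
eef_pos: [550.5, 62.0, 108.1]
tool_rot: [-3.142, 0.0, 1.375]
force: [-0.8, 0.9, -5.6]
width: 57.2
```

```bash
python3 - <<'E'
from h import *
togo(551,62.5,58)
F=[]
for i in range(6):
    im,d=get_image("side");s=read_state();F.append(np.r_[s["force"],s["tau"][[1,3]],s["eef_pos"][2]])
F=np.array(F);print(F[:,2].round(2),F.mean(0).round(2))
E
```

```text
t 10.3 pos [550.5  62.  108.1] rot [-3.1415  0.      1.3747] F [-0.8   0.89 -5.64] w 57.2
slide [ 0.6  0.4 50.1]
turn deg (tool) [-0.    0.    0.41]
[-5.19 -5.53 -5.67 -5.64 -5.28 -5.65] [ 2.2000e-01  7.0000e-02 -5.4900e+00 -5.4320e+01 -1.3810e+01  1.0812e+02]
```

The middle tin reads about 5.5 N (0.56 kg). Setting it down.

Emit:
play_rows --targets '[{"slide": [0,0,20],"turn": [0,0,0],"hand": 40},{"slide": [0,0,18],"turn": [0,0,0],"hand": 40},{"slide": [0,0,7],"turn": [0,0,0],"hand": 40},{"slide": [0,0,3],"turn": [0,0,0],"hand": 40},{"slide": [0,0,1],"turn": [0,0,0],"hand": 40}]'

```text
clock: 11.22
eef_pos: [550.8, 62.0, 59.8]
tool_rot: [3.141, -0.0, 1.375]
force: [-1.4, 0.4, 3.9]
width: 57.2
```

Emit:
play_rows --targets '[{"slide": [0,0,0.5],"turn": [0,0,0],"hand": 40},{"slide": [0,0,0],"turn": [0,0,0],"hand": 40},{"slide": [0,0,0],"turn": [0,0,0],"hand": 40}]'

```text
clock: 11.6
eef_pos: [550.8, 62.0, 59.8]
tool_rot: [3.141, -0.0, 1.375]
force: [-3.0, 0.6, 5.9]
width: 57.4
```

In contact. Release, rise and move on to the right tin.

Emit:
play_rows --targets '[{"slide": [0,0,-0.3],"turn": [0,0,0],"hand": 60},{"slide": [0,0,0],"turn": [0,0,0],"hand": 75},{"slide": [0,0,0],"turn": [0,0,0],"hand": 85},{"slide": [0,0,0],"turn": [0,0,0],"hand": 85},{"slide": [0,0,-10],"turn": [0,0,0],"hand": 85}]'

```text
clock: 12.22
eef_pos: [549.9, 61.9, 68.6]
tool_rot: [-3.14, 0.001, 1.375]
force: [-0.6, -0.1, -0.5]
width: 85.2
```

Emit:
play_rows --targets '[{"slide": [0,0,-30],"turn": [0,0,0],"hand": 85},{"slide": [0,0,-50],"turn": [0,0,0],"hand": 85},{"slide": [0,0,-30],"turn": [0,0,0],"hand": 85},{"slide": [-60,-3,0],"turn": [0,0,0],"hand": 85},{"slide": [-60,-3,0],"turn": [0,0,0],"hand": 85}]'

```text
clock: 12.85
eef_pos: [521.6, -55.3, 180.2]
tool_rot: [3.139, -0.0, 1.377]
force: [0.3, -1.0, 0.2]
width: 84.8
```

Emit:
play_rows --targets '[{"slide": [-16,0,0],"turn": [0,0,0],"hand": 85},{"slide": [0,0,0],"turn": [0,0,0],"hand": 85},{"slide": [0,0,0],"turn": [0,0,0],"hand": 85}]'

```text
clock: 13.22
eef_pos: [518.8, -68.1, 179.1]
tool_rot: [3.141, -0.001, 1.377]
force: [-0.1, 0.0, -0.4]
width: 84.7
```

```bash
python3 - <<'E'
from w import *
togo(518,-72.9,58)
tins("wrist","wrist3")
E
```

```text
t 13.22 pos [518.8 -68.1 179.1] rot [ 3.1412e+00 -1.4000e-03  1.3773e+00] F [-0.12  0.02 -0.39] w 84.7
slide [-5.000e+00  1.000e-01  1.211e+02]
turn deg (tool) [ 0.02 -0.08  0.56]
wrist [ 180    0   91   31 1988] [393.2 -76.7 103.8] 386.6 -75.8 24.9
wrist [ 234  178   90   88 6161] [518.2 -71.8 107.8] 519.8 -72.3 29.3
wrist [ 439  186   98   89 6684] [549.5  59.5 107.6] 551.9 61.4 30.2
```

View pics/wrist3.png

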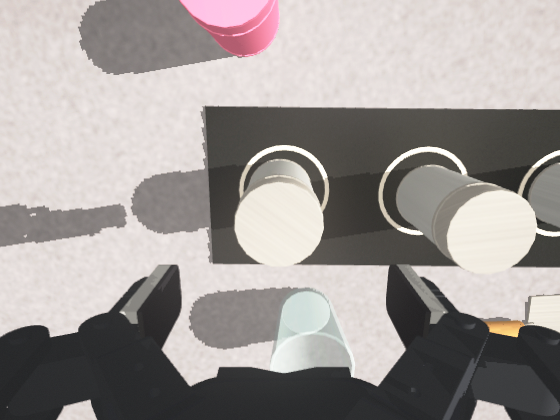

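The wrist view shows the right tin's top at (279,222) and the middle tin back upright at (490,230). The beaker at (310,335) is well clear. Slide x -4.6, then descend.

Emit:
play_rows --targets '[{"slide": [-4.6,0,30],"turn": [0,0,0],"hand": 85},{"slide": [0,0,40],"turn": [0,0,0],"hand": 85},{"slide": [0,0,32],"turn": [0,0,0],"hand": 85},{"slide": [0,0,18],"turn": [0,0,0],"hand": 85},{"slide": [0,0,0],"turn": [0,0,0],"hand": 85}]'

```text
clock: 13.9
eef_pos: [516.6, -72.8, 57.6]
tool_rot: [-3.138, -0.001, 1.377]
force: [0.6, -0.7, 0.5]
width: 85.5
```

Emit:
play_rows --targets '[{"slide": [0,0,0],"turn": [0,0,0],"hand": 40},{"slide": [0,0,0],"turn": [0,0,0],"hand": 40},{"slide": [0,0,0],"turn": [0,0,0],"hand": 40},{"slide": [0,0,0],"turn": [0,0,0],"hand": 40}]'

```text
clock: 14.4
eef_pos: [518.5, -73.6, 60.3]
tool_rot: [3.139, -0.001, 1.376]
force: [0.8, 3.0, 5.8]
width: 57.4
```

Emit:
play_rows --targets '[{"slide": [0,0,-10],"turn": [0,0,0],"hand": 40},{"slide": [0,0,-20],"turn": [0,0,0],"hand": 40},{"slide": [0,0,-20],"turn": [0,0,0],"hand": 40},{"slide": [0,0,0],"turn": [0,0,0],"hand": 40},{"slide": [0,0,0],"turn": [0,0,0],"hand": 40}]'

```text
clock: 15.02
eef_pos: [516.7, -75.0, 108.5]
tool_rot: [-3.141, 0.0, 1.374]
force: [-0.7, -0.2, -4.0]
width: 57.9
```

Emit:
play_rows --targets '[{"slide": [0,0,0],"turn": [0,0,0],"hand": 40},{"slide": [0,0,0],"turn": [0,0,0],"hand": 40},{"slide": [0,0,0],"turn": [0,0,0],"hand": 40},{"slide": [0,0,0],"turn": [0,0,0],"hand": 40},{"slide": [0,0,0],"turn": [0,0,0],"hand": 40}]'

```text
clock: 15.65
eef_pos: [517.2, -74.8, 108.9]
tool_rot: [-3.142, -0.0, 1.375]
force: [1.6, -0.4, -2.7]
width: 57.6
```

```bash
python3 - <<'E'
from h import *
togo(518,-72.9,58)
F=[]
for i in range(6):
    im,d=get_image("side");s=read_state();F.append(np.r_[s["force"],s["tau"][[1,3]],s["eef_pos"][2]])
F=np.array(F);print(F[:,2].round(2),F.mean(0).round(2))
E
```

```text
t 15.65 pos [517.2 -74.8 108.9] rot [-3.1415 -0.      1.3747] F [ 1.58 -0.36 -2.71] w 57.6
slide [ 2.   0.4 50.9]
turn deg (tool) [-0.   -0.    0.42]
[-2.77 -2.99 -3.71 -2.86 -4.02 -2.37] [-8.0000e-02  5.1000e-01 -3.1200e+00 -5.0270e+01 -1.2270e+01  1.0891e+02]
```

The right tin reads about 3.1 N, so the middle one is heaviest (3.3 / 5.5 / 3.1 N). Putting the right tin back.

Emit:
play_rows --targets '[{"slide": [1,0,20],"turn": [0,0,0],"hand": 40},{"slide": [0,0,18],"turn": [0,0,0],"hand": 40},{"slide": [0,0,7],"turn": [0,0,0],"hand": 40},{"slide": [0,0,3],"turn": [0,0,0],"hand": 40},{"slide": [0,0,1],"turn": [0,0,0],"hand": 40}]'

```text
clock: 16.58
eef_pos: [517.7, -73.8, 60.3]
tool_rot: [3.141, -0.0, 1.375]
force: [-1.6, 0.9, 3.6]
width: 57.6
```

Emit:
play_rows --targets '[{"slide": [0,0,0.5],"turn": [0,0,0],"hand": 40},{"slide": [0,0,0],"turn": [0,0,0],"hand": 40},{"slide": [0,0,0],"turn": [0,0,0],"hand": 40}]'

```text
clock: 16.95
eef_pos: [517.8, -73.8, 60.3]
tool_rot: [3.141, -0.0, 1.375]
force: [-1.8, -0.2, 6.0]
width: 57.6
```

Emit:
play_rows --targets '[{"slide": [0,0,-0.3],"turn": [0,0,0],"hand": 60},{"slide": [0,0,0],"turn": [0,0,0],"hand": 75},{"slide": [0,0,0],"turn": [0,0,0],"hand": 85},{"slide": [0,0,0],"turn": [0,0,0],"hand": 85},{"slide": [0,0,-10],"turn": [0,0,0],"hand": 85}]'

```text
clock: 17.58
eef_pos: [516.8, -73.8, 69.5]
tool_rot: [-3.14, 0.0, 1.375]
force: [0.1, -1.1, -0.2]
width: 85.1
```

Emit:
play_rows --targets '[{"slide": [0,0,-30],"turn": [0,0,0],"hand": 85},{"slide": [0,0,-50],"turn": [0,0,0],"hand": 85},{"slide": [0,0,-30],"turn": [0,0,0],"hand": 85},{"slide": [60,3,0],"turn": [0,0,0],"hand": 85},{"slide": [60,3,0],"turn": [0,0,0],"hand": 85}]'

```text
clock: 18.2
eef_pos: [547.6, 43.2, 181.3]
tool_rot: [3.139, -0.001, 1.372]
force: [1.3, 0.9, -0.1]
width: 84.9
```

Emit:
play_rows --targets '[{"slide": [18,0,0],"turn": [0,0,0],"hand": 85},{"slide": [0,0,0],"turn": [0,0,0],"hand": 85},{"slide": [0,0,0],"turn": [0,0,0],"hand": 85}]'

```text
clock: 18.58
eef_pos: [549.8, 58.0, 179.8]
tool_rot: [-3.141, 0.002, 1.372]
force: [-0.1, -0.5, 0.2]
width: 85.0
```

```bash
python3 - <<'E'
from w import *
togo(550.6,62,58)
tins("wrist","wrist4")
E
```

```text
t 18.57 pos [549.8  58.  179.8] rot [-3.1413e+00  1.7000e-03  1.3721e+00] F [-0.08 -0.47  0.19] w 85.0
slide [  4.3   0.  121.8]
turn deg (tool) [-0.02  0.1   0.27]
wrist [  0   0  36  21 513] [398.3 -66.2 102.5] 397.9 -67.2 11.8
wrist [  30  169   99   90 6834] [518.5 -70.3 107.5] 519.9 -72.5 29.8
wrist [ 431  171   99   90 6811] [570.6 180.8 107.7] 572.9 182.4 30.0
wrist [ 247  177   89   88 6144] [549.9  62.  107.8] 551.5 61.7 29.2
```

View pics/wrist4.png

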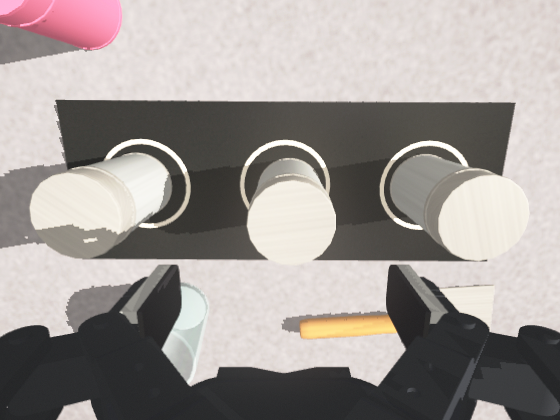

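All three tins stand in their rings, at (80,213), (291,220) and (480,216). Now I take the middle one.

Emit:
play_rows --targets '[{"slide": [4,0,30],"turn": [0,0,0],"hand": 85},{"slide": [0,0,40],"turn": [0,0,0],"hand": 85},{"slide": [0,0,32],"turn": [0,0,0],"hand": 85},{"slide": [0,0,19],"turn": [0,0,0],"hand": 85},{"slide": [0,0,0],"turn": [0,0,0],"hand": 85}]'

```text
clock: 19.25
eef_pos: [549.7, 62.1, 57.5]
tool_rot: [-3.139, 0.002, 1.372]
force: [-0.2, -0.3, 0.1]
width: 84.9
```

Emit:
play_rows --targets '[{"slide": [0,0,0],"turn": [0,0,0],"hand": 40},{"slide": [0,0,0],"turn": [0,0,0],"hand": 40},{"slide": [0,0,0],"turn": [0,0,0],"hand": 40},{"slide": [0,0,0],"turn": [0,0,0],"hand": 40}]'

```text
clock: 19.75
eef_pos: [551.8, 63.3, 60.2]
tool_rot: [3.139, 0.0, 1.374]
force: [-1.8, -1.9, 6.5]
width: 57.7
```

Emit:
play_rows --targets '[{"slide": [0,0,-10],"turn": [0,0,0],"hand": 40},{"slide": [0,0,-30],"turn": [0,0,0],"hand": 40},{"slide": [0,0,-40],"turn": [0,0,0],"hand": 40},{"slide": [0,0,-40],"turn": [0,0,0],"hand": 40},{"slide": [0,0,-40],"turn": [0,0,0],"hand": 40}]'

```text
clock: 20.38
eef_pos: [550.1, 64.6, 220.0]
tool_rot: [-3.141, -0.0, 1.375]
force: [0.3, 0.6, -5.8]
width: 57.5
```

Emit:
play_rows --targets '[{"slide": [0,0,-30],"turn": [0,0,0],"hand": 40},{"slide": [0,0,-10],"turn": [0,0,0],"hand": 40},{"slide": [0,0,0],"turn": [0,0,0],"hand": 40},{"slide": [0,0,0],"turn": [0,0,0],"hand": 40},{"slide": [0,0,0],"turn": [0,0,0],"hand": 40}]'

```text
clock: 21.0
eef_pos: [550.2, 64.2, 257.3]
tool_rot: [-3.139, 0.001, 1.375]
force: [-0.0, -0.5, -5.7]
width: 57.2
```

Emit:
play_rows --targets '[{"slide": [0,0,0],"turn": [0,0,0],"hand": 40},{"slide": [0,0,0],"turn": [0,0,0],"hand": 40},{"slide": [0,0,0],"turn": [0,0,0],"hand": 40},{"slide": [0,0,0],"turn": [0,0,0],"hand": 40},{"slide": [0,0,0],"turn": [0,0,0],"hand": 40}]'

```text
clock: 21.62
eef_pos: [551.0, 64.3, 258.7]
tool_rot: [3.142, -0.0, 1.375]
force: [-0.4, -0.1, -5.5]
width: 57.4
```

```bash
python3 - <<'E'
from w import *
togo(550.6,62,58)
im,d=get_image("side");cv2.imwrite("pics/side5.png",im)
c={k:np.array(v,float) for k,v in calibration("side").items()};W=world(d,c).reshape(420,560,3)
m=(abs(W[...,0]-551)<35)&(abs(W[...,1]-62)<35)&(W[...,2]>40)&(d>0)
z=W[m][:,2];print("lowest of held tin",np.percentile(z,[0,2,5]).round(1))
tins("top","top5")
E
```

```text
t 21.62 pos [551.   64.3 258.7] rot [ 3.1415e+00 -1.0000e-04  1.3747e+00] F [-0.36 -0.11 -5.5 ] w 57.4
slide [ -2.4   0.  200.7]
turn deg (tool) [ 0.   -0.    0.41]
lowest of held tin [202.7 214.  228.9]
top [  0   0  62   5 178] [1282.7  930.4  107.9] 1284.4 915.4 119.8
top [487   0  73   6 200] [1282.9 -875.8  108.1] 1283.1 -855.5 136.9
top [  0 135  42  67 287] [650.8 837.7 110.2] 670.8 890.4 120.0
top [218 190  17  18 247] [568.4 183.  108.7] 569.9 182.0 29.5
top [298 206  19  19 273] [516.3 -74.1 109.2] 516.8 -74.0 29.3
top [416 235  18  20 181] [ 422.8 -441.7  110.3] 422.8 -450.4 32.0
top [  0 252  13  21 193] [357.7 910.8 108.9] 357.4 923.2 33.6
top [299 253  17  19 256] [368.9 -73.4 105.3] 368.7 -75.2 29.3
top [544 261  16  76 330] [ 248.3 -867.7  110.1] 247.5 -867.3 123.3
top [  3 328  17  28 118] [108.6 865.4 111. ] 101.1 890.9 45.0
```

View pics/side5.png

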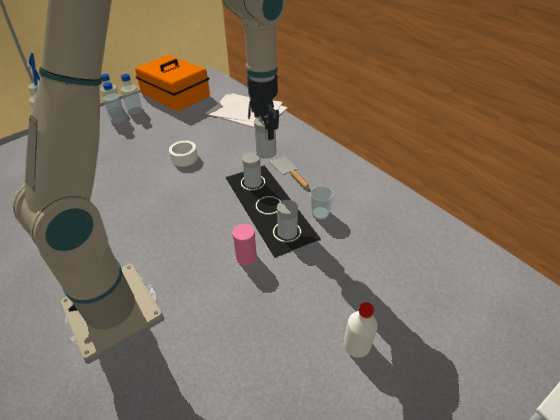

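The side view shows the middle tin held upright at (266,140), its underside at about 203 mm. The middle ring at (267,206) is empty, and the left (251,172) and right (288,222) tins stand in theirs. Nothing else has moved. Handing in.

```bash
python3 -c "
from cell import *
s=read_state();print(s['clock'],abs(s['qd']).max() if hasattr(s['qd'],'max') else max(map(abs,s['qd'])))
print(finish_job())"
```

```text
21.725 0.0014203066471709205
the job is handed in; nothing more can be done
None
```

I hefted the left, middle and right tins in that order, put each back in its ring, then lifted the middle one and handed in while holding it. The middle tin is the heaviest.

| Tin | Wrist force | Mass (approx.) |
|---|---|---|
| Left | 3.3 N | 0.34 kg |
| Middle | 5.5 N | 0.56 kg |
| Right | 3.1 N | 0.32 kg |

Last checks before handing in, at 21.7 s:
- **Held tin:** it is upright and still, with its underside about 200 mm above the bench. The grip opening was 57.4 mm and the force -5.5 N.
- **Other tins:** both stand in their rings, within about 1 mm of where they started.
- **Bystanders:** the pink tin, beaker, spatula, tape roll and wash bottle looked unmoved in the last side view.
- **Disagreement:** the wrist and top cameras differed by 2–3 mm on tin positions, close to the stated calibration error. No check failed.

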